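# Latch a drive carrier into its docking bay

### The arm

A 6-joint arm with a two-finger parallel gripper is mounted at the origin on the work surface. World frame = base frame: x ahead of the robot, y to its left, z up, the work surface at z = 0. Lengths are in m, angles in rad, forces in N, time in s.
With the tool pointing down it reaches from about 0.375 to 0.9 m from the base axis. Payload 3.1 kg.
Tool frame: the origin (TCP) lies on the centre line of the jaws, within the pads' length; the fingertips stand 25 mm ahead of it and the grasp point (between the pads) lies 6 mm ahead of it; x points along the fingers, y is the direction in which the jaws open and shut, and the axes are right-handed (so a half turn about x gives the same grasp; the last joint's range is limited). The gripper opens to 87 mm and grips with 3 to 60 N. Pads are 19 mm wide; open, the fingers measure 117 mm over their backs; the gripper's body (75 mm by 190 mm) begins 51 mm behind the grasp point.
Start: joints at [1.155, 0.527, 1.433, -0, 1.181, -0.178], TCP at [0.147, 0.608, 0.248] pointing down, gripper open.
Joint ranges: [-3.08, 3.08], [-0.75, 2.2], [0.22, 2.44], [-1.43, 4.57], [0, 2.65], [-2.85, 2.85]. Speed limits (rad/s): [2.79, 2.79, 3.14, 3.14, 3.14, 3.14].

### API

Orientations are given as a unit quaternion [x, y, z, w].
In Python, from rig import robot gives the robot as it stands. The module is installed in compiled form; this text tells all that it offers.
- The arm moves only by the tool move_arm, never from a script. Its argument "commands" is a list of rows, each a list of 5 numbers: the gripper's target within -1 to 1 (shut at 1, half-way at 0, fully open at -1), then the shift along the tool's x, y, z in mm, then the turn about the tool's x in degrees. A call has 1 to 8 rows; each row is the pose to reach, as a shift and turn from the pose commanded when the call began, along the tool's axes at that moment; what a row does not reach only later rows make up. A row lasts 1/12 s, in which the tool goes at most 41.7 mm and 7.16 degrees, less where a joint would pass 70% of its speed; a pose out of reach is approached as far as the arm can. A call with a gripper value outside its range is refused whole. The fingers move at their own pace and stop on an object; "newtons" is the grip in N (left out, the last holds). Time passes only in rows, so rows that repeat a pose let the fingers close. It gives the time, the measured TCP pose, the force and the opening at its end, in the units of the state.
- robot.get_obs(): the state, without advancing time (a new reading comes with each control period).
- robot.camera(name): name is "scene" or "top"; returns a dict with "image" (420x560x3 uint8, red, green, blue), "fx", "fy", "cx", "cy" (pixels), "xyz" and "rotation" of the camera in the world. Camera axes: x right, y down, z forward; pixel columns grow to the right and rows downward; lengths in m; the calibration is good to about 2 mm. A picture is of the moment at which its call begins. There is no depth.
- robot.hand_in(): hands the job in, once; it reports no verdict.
Trained networks look in a picture, given as the dict that the camera call returned (one of the last four; its "shot" number tells which), for a name from the list of things; names that differ only in an ending like _2 or _b are one class to them, and where a whole thing is asked for, a point or a joint stands for the part that bears it (a point fixed in the world has none). Each returns a list of dicts, best first, with "p" (0 to 1); they miss things now and then, are a little off and sometimes report something else, mostly with a low value. They report only what shows in the picture. A call takes as long as a camera call. They do not tell look-alikes from the thing itself.
- robot.regions_of(picture, name): "pixels" (420x560 bool, what is visible of it) and "bbox" ([left, top, right, bottom] in pixels, round what is visible of it).
The state is a dict: "time": time; "q": joint angles; "joint_velocities": joint speeds; "joint_torque": joint torques, N m; "position": TCP position; "tool_rot": TCP orientation; "ft_force": force on the tool from outside, world axes, zero at the start; "moment": the same for the moment, N m; "grip_width": finger opening in m.
Only numpy, scipy, OpenCV 4.12 (cv2) and the standard library are available. Lean on these libraries where they do the work, as an engineer would, in place of code of your own. Each camera call takes 0.05 s, during which the arm holds its last target.

### The job

The drive carrier is sitting loose in its docking bay: hook the latch's claw over the keeper bar on top of the carrier, then swing the latch lever down over centre until it lies flat, so that the carrier is drawn in and held under tension. Feel for the claw biting behind the bar before you work the lever, do not force the lever or the claw, and leave the other things on the bench where they are.

Things in the scene. Friction and masses are not known exactly. Their poses are not given: they have to be found in the camera images.
- dock: Fixed grey docking bay, 262 x 155 mm. Origin: on the bench below the lever's pivot. +x points from the carrier to the block (the way the carrier is drawn in), z up, y along all hinge axes. Block x = -12 to 100 mm, top z = 52; two side rails (top z = 22) at x = -162 to -12. The latch is on the centre line, y = 0.
- pivot (a point): Lever pivot, in the dock frame (0, 0, 66) mm; hinge axis along the dock's y.
- crank (a joint): Lever angle c (rad). 0: open stop, lever leaning 0.21 from upright towards dock -x; it grows as the lever swings up and over to dock +x; 1.78: closed stop, lever flat. Friction (0.05 N m) keeps it where left; it follows when the claw is pulled. Hooked, the connector's spring resists (up to about 8 N at 60 mm from the pivot) until centre at about 1.57, then holds it shut.
- handle: The steel lever's handle: flat strip 20 mm wide (y), 5 mm thick, its centre plane passing through the pivot and reaching from 16 to 84 mm from it. Origin at the pivot; turns with the lever, and at crank 0 its axes are parallel to the dock's.
- lever_end (a point): Free end of the lever handle, 84 mm from the pivot.
- claw: Steel claw hinged on the lever, reaching along its own -x (z up when level). Origin at its hinge pin, at dock x = 24 sin(c), z = 66 + 24 cos(c) mm. Two 5 mm rods (y = +-15.5), a bridge plate 36 mm wide at x = -75 to -110, z = 6 to 10, and a lip 22 mm wide, 5 thick, down to z = -9, inner face x = -107. Hooked, the lip is on the dock -x side of the bar.
- knob (a point): Centre of the ball knob (17 mm diameter, black) on an 8 mm stem above the claw, at (-92, 0, 34) mm of the claw; pinch it across the dock's y from above and the claw pivots freely in the fingers.
- hook (a point): Seat of the claw's hook, (-103.5, 0, 0) mm of the claw: the keeper bar's centre lies here when hooked. The claw's hinge friction (0.04 N m) holds its angle to the lever, so a slack claw lifts off as the lever swings back; a claw drawn tight against the bar stays hooked.
- carrier: Loose aluminium drive carrier, 140 x 104 x 40 mm, 0.6 to 0.95 kg, sliding along dock x between the rails. Origin: centre of its underside, 6 mm above the bench; axes as the dock's. A sprung connector in the block pushes it out: 6 N where it first touches (carrier x = -90 mm in the dock frame), 1.4 N more per mm; latched at about x = -84 mm; hard stop at x = -82 mm.
- keeper (a point): Centre of the keeper bar on the carrier, at (3.5, 0, 56) mm of the carrier: a round bar 8 mm in diameter, 24 mm long along y, on a 4 mm thick upright web, axis 16 mm above the carrier's top.
- screw_tray: Grey open tray with four bins, 90 x 120 x 25 mm, bystander. Origin under its centre.
- memory: Green memory module, 30 x 133 x 6 mm, lying flat, bystander. Origin under its centre.
- spare_drive: Dark flat drive, 100 x 70 x 7 mm, bystander. Origin under its centre.
- driver: Screwdriver with black handle, 190 mm long, lying, bystander.
Not all that is in view belongs to the job. There is more than one size of the carrier; the one meant has the size given above.

How it is judged:
On the way:
1. the claw is hooked over the keeper bar with the lever still up (distance between hook and keeper below 0.008 m and value of joint crank below 1.2 rad), for 0.2 s.
At the end, for the whole second after the job is handed in: The claw's hook seat is within 7 mm of the keeper bar, the lever is down past 1.68 rad, the keeper bar's centre is drawn to within 83.5 mm of the pivot along the dock's x, the claw pulls on the carrier with more than 4 N, and all is at rest (distance between hook and keeper below 0.007 m and value of joint crank above 1.68 rad and x of keeper in the frame of dock above -0.0835 m and contact force between claw and carrier above 4 N and linear speed of carrier below 0.01 m/s and velocity of joint crank below 0.05 rad/s); the robot touches nothing.
It fails at once if the lever handle is forced (contact force over 30 N) (contact force between anything else and handle above 30 N).
It fails at once if the claw is forced against the carrier (contact force over 35 N) (contact force between claw and carrier above 35 N).
It fails at once if a bystander is moved more than 30 mm (distance of any of screw_tray, memory, spare_drive, driver from where it was at the start of the episode above 0.03 m).
It also fails if it takes over 59 s, if anything falls off the work surface, if the arm or the gripper's body presses on something with over 40 N, if the wrist force passes 120 N, or if a joint passes its speed limit or range.

## Working session

There is one attempt and no reset: what is moved stays moved. The work goes in short steps, Python scripts to look and compute and a tool call to move; the robot and the scene stay as the last step left them, time stands still between calls to the robot, and variables do not carry over. Pictures are saved under pics/ and viewed, and the job is handed in when it is done.

Besides the shell and the picture viewer there is one more tool, called after "Emit:" as a command line: name --pt "numbers of a row" for each row, then --argument value for the rest. move_arm: Moves the arm, as the interface text tells. Its arguments: {"type":"object","properties":{"commands":{"type":"array","items":{"type":"array","items":{"type":"number"}}},"newtons":{"type":"number"}},"required":["commands"]}

```bash
mkdir -p pics; ls
python3 - <<'E'
from rig import robot
import cv2, numpy as np
o=robot.get_obs(); print(o)
for n in ("scene","top"):
    p=robot.camera(n); cv2.imwrite(f"pics/{n}0.png",p["image"][:,:,::-1])
    print(n,{k:(v.tolist() if hasattr(v,'tolist') else v) for k,v in p.items() if k!="image"})
    for nm in ("dock","carrier","handle","claw","knob","keeper"):
        try:
            print(nm,[(round(r["p"],2),list(map(int,r["bbox"])),int(r["pixels"].sum())) for r in robot.regions_of(p,nm)])
        except Exception as e: print(nm,e)
E
```

```text
pics
{'time': 0.0, 'q': array([ 1.15551505e+00,  5.28487411e-01,  1.43390125e+00,  8.36651153e-06,
        1.18136686e+00, -1.78538216e-01]), 'joint_velocities': array([-0.00065077, -0.00035196,  0.00031327, -0.00131828, -0.00139118,
       -0.00174283]), 'joint_torque': array([-5.23045983e-04, -4.40034628e+01, -1.76596731e+01,  6.34554913e-02,
        5.82012499e-02, -1.61923731e-04]), 'position': array([0.1463031 , 0.60694399, 0.24655884]), 'tool_rot': array([ 0.08277662,  0.70238443, -0.08423748,  0.70193175]), 'ft_force': array([ 0.02713528, -0.33990704, -0.20959847]), 'moment': array([-0.0039827 , -0.01375016, -0.01356768]), 'grip_width': 0.08726174336357959}
scene {'fx': 450.34163262294936, 'fy': 450.34163262294936, 'cx': 285.7826930249623, 'cy': 207.066598850519, 'xyz': [1.2413067645843703, -0.5208915247150921, 0.7464039953149498], 'rotation': [0.7786433344374861, 0.4063481207067648, -0.23030188752955208, -0.4189949917773233], 'shot': 1}
dock [(0.74, [235, 217, 355, 320], 4816)]
carrier [(0.88, [289, 147, 368, 196], 2334), (0.82, [242, 233, 303, 277], 1681), (0.71, [96, 210, 1
[... 411 characters left out ...]
.1299444190726544], 'rotation': [0.7066041693199532, -0.7065390878917767, 0.03575598072592985, -0.015315842224377187], 'shot': 2}
dock [(0.65, [263, 139, 327, 237], 3457), (0.52, [290, 165, 297, 179], 57), (0.51, [150, 129, 171, 186], 361)]
carrier [(0.86, [339, 264, 427, 354], 4810), (0.66, [284, 172, 302, 211], 272), (0.6, [104, 278, 189, 350], 5070), (0.56, [274, 185, 318, 237], 1807), (0.29, [147, 123, 168, 187], 381)]
handle [(0.54, [288, 167, 294, 175], 48)]
claw [(0.62, [284, 173, 303, 210], 283)]
knob [(0.68, [288, 192, 302, 213], 212)]
keeper [(0.89, [337, 266, 428, 353], 4859), (0.72, [271, 183, 318, 238], 1786), (0.67, [106, 274, 188, 347], 5096), (0.55, [289, 167, 295, 176], 52)]
```

View pics/scene0.png

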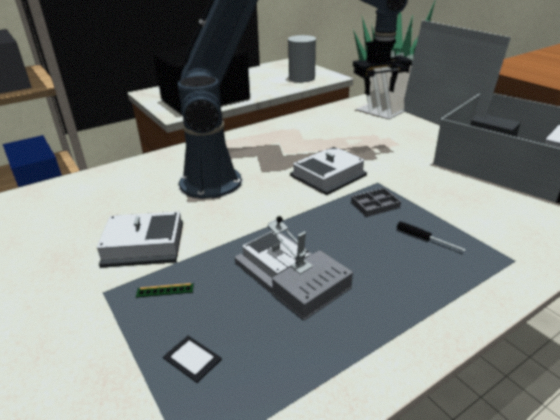

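View pics/top0.png

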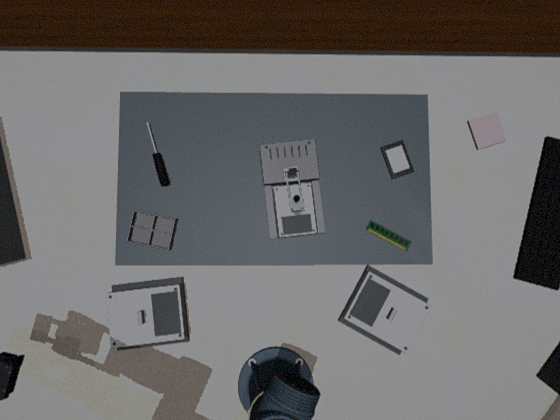

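Run:
```python
import cv2
a=cv2.imread("pics/scene0.png")[200:330,220:370]; cv2.imwrite("pics/scene0c.png",cv2.resize(a,None,fx=5,fy=4.6,interpolation=cv2.INTER_CUBIC)[:600,:800])
a=cv2.imread("pics/top0.png")[125:245,240:350]; cv2.imwrite("pics/top0c.png",cv2.resize(a,None,fx=5,fy=5,interpolation=cv2.INTER_CUBIC))
```

```text
(no output)
```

View pics/scene0c.png

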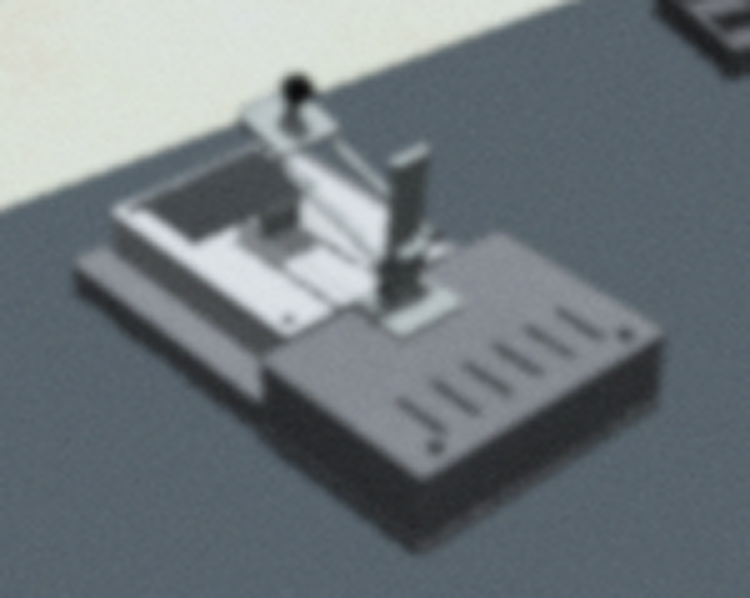

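View pics/top0c.png

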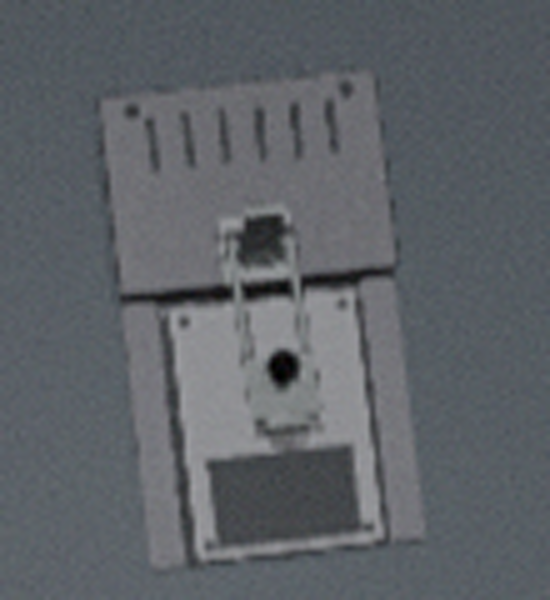

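```bash
cat > h.py <<'E'
import numpy as np
from scipy.spatial.transform import Rotation as R
from scipy.optimize import least_squares
CAM={"scene":dict(f=450.3416,cx=285.7827,cy=207.0666,xyz=[1.2413067645843703,-0.5208915247150921,0.7464039953149498],q=[0.7786433344374861,0.4063481207067648,-0.23030188752955208,-0.4189949917773233]),
"top":dict(f=396.2148,cx=282.3874,cy=217.1036,xyz=[0.3839205481854344,0.01061417103085287,1.1299444190726544],q=[0.7066041693199532,-0.7065390878917767,0.03575598072592985,-0.015315842224377187])}
def proj(cam,P):
    c=CAM[cam]; p=R.from_quat(c["q"]).inv().apply(np.atleast_2d(P)-c["xyz"])
    return np.c_[c["cx"]+c["f"]*p[:,0]/p[:,2], c["cy"]+c["f"]*p[:,1]/p[:,2]]
def ray(cam,uv,z):
    c=CAM[cam]; d=R.from_quat(c["q"]).apply([(uv[0]-c["cx"])/c["f"],(uv[1]-c["cy"])/c["f"],1]); o=np.array(c["xyz"])
    return o+d*(z-o[2])/d[2]
def d2w(D,P):  # D=(x,y,yaw), P in mm dock
    P=np.atleast_2d(P)/1000.; return R.from_euler("z",D[2]).apply(P)+[D[0],D[1],0]
def latch(c,a):
    "hinge + points of claw with claw pitch a (world, about dock y; a>0: tip (-x end) raised)"
    pin=np.array([24*np.sin(c-0),0,66+24*np.cos(c)])
    return pin
def clawpt(c,a,p):
    p=np.array(p,float); ca,sa=np.cos(a),np.sin(a)
    return latch(c,a)+np.array([ca*p[0]+sa*p[2],p[1],-sa*p[0]+ca*p[2]])
E
cat > fit.py <<'E'
from h import *
obs=[("top",(260.4,144.6),(100,77.5,52)),("top",(315,139),(100,-77.5,52)),("top",(319.4,179.4),(-12,-77.5,52)),("top",(264.4,184.4),(-12,77.5,52)),
("top",(270.4,239),(-162,77.5,22)),("top",(325,233),(-162,-77.5,22)),
("scene",(273,277.2),(-12,-77.5,52)),("scene",(304,303.9),(100,-77.5,52)),("scene",(352.4,273.9),(100,77.5,52)),("scene",(320,251.1),(-12,77.5,52))]
def res(D): return np.concatenate([(proj(c,d2w(D,p))[0]-uv) for c,uv,p in obs])
s=least_squares(res,[0.5,0,0]); print(s.x); print(res(s.x).reshape(-1,2).round(1))
E
python3 fit.py
```

```text
[ 0.57436671 -0.04440265  0.10974699]
[[-1.3 -1. ]
 [-0.3 -1. ]
 [-0.  -1.7]
 [-1.  -0.8]
 [-1.  -0.7]
 [-0.7 -0.8]
 [-3.2  0.4]
 [-1.1  0.1]
 [-0.1 -2.1]
 [-1.4 -1.7]]
```

```bash
cat > ov.py <<'E'
from h import *
import cv2
def box(x0,x1,y0,y1,z0,z1):
    c=[(x,y,z) for x in (x0,x1) for y in (y0,y1) for z in (z0,z1)]
    return [(c[i],c[j]) for i in range(8) for j in range(i+1,8) if bin(i^j).count("1")==1]
def clawlines(c,a):
    L=[]
    for y in(-15.5,15.5): L.append((clawpt(c,a,(0,y,0)),clawpt(c,a,(-90,y,6))))
    b=[(-75,-18,10),(-75,18,10),(-110,18,10),(-110,-18,10)]
    for i in range(4): L.append((clawpt(c,a,b[i]),clawpt(c,a,b[(i+1)%4])))
    b=[(-107,-11,-9),(-107,11,-9),(-107,11,6),(-107,-11,6)]
    for i in range(4): L.append((clawpt(c,a,b[i]),clawpt(c,a,b[(i+1)%4])))
    for d in ((8.5,0,0),(0,8.5,0),(0,0,8.5)):
        k=np.array([-92,0,34.]); L.append((clawpt(c,a,k-d),clawpt(c,a,k+d)))
    return L
def hand(c):
    t=c-0.21 ; u=np.array([np.sin(t),0,np.cos(t)]); n=np.array([np.cos(t),0,-np.sin(t)]); P=np.array([0,0,66.])
    q=[P+u*r+np.array([0,y,0]) for r,y in ((16,-10),(84,-10),(84,10),(16,10))]
    return [(q[i],q[(i+1)%4]) for i in range(4)]
def over(img,cam,D,c,a,xc,roi,s,name,sh=(0,0),parts="dcklh"):
    x0,y0,x1,y1=roi; im=cv2.resize(img[y0:y1,x0:x1],None,fx=s,fy=s,interpolation=cv2.INTER_CUBIC)
    def dr(L,col):
        for p,q in L:
            uv=proj(cam,d2w(D,np.array([p,q])))+np.array(sh); uv=(uv-[x0,y0]+.5)*s-.5
            cv2.line(im,tuple(int(v) for v in uv[0].round()),tuple(int(v) for v in uv[1].round()),col,1,cv2.LINE_AA)
    if "d" in parts: dr(box(-12,100,-77.5,77.5,0,52),(0,255,255)); dr(box(-162,-12,-77.5,-54,0,22),(0,255,255)); dr(box(-162,-12,54,77.5,0,22),(0,255,255))
    if "c" in parts: dr(box(xc-70,xc+70,-52,52,6,46),(0,255,0)); dr(box(xc+3.5-4,xc+3.5+4,-12,12,58,66),(255,255,0))
    if "l" in parts: dr(clawlines(c,a),(0,0,255))
    if "h" in parts: dr(hand(c),(255,0,255))
    cv2.imwrite(name,im)
E
cat > o1.py <<'E'
from ov import *
import sys
D=[float(v) for v in sys.argv[1:4]]; c,a,xc=[float(v) for v in sys.argv[4:7]]; t=sys.argv[7]; sh=eval(sys.argv[8]) if len(sys.argv)>8 else {"top":(0,0),"scene":(0,0)}
n=sys.argv[9] if len(sys.argv)>9 else "0"
pts=sys.argv[10] if len(sys.argv)>10 else "dcklh"
over(cv2.imread(f"pics/top{n}.png"),"top",D,c,a,xc,(250,130,335,245),5,f"pics/ovt{t}.png",sh["top"],pts)
over(cv2.imread(f"pics/scene{n}.png"),"scene",D,c,a,xc,(230,205,360,325),5,f"pics/ovs{t}.png",sh["scene"],pts)
E
python3 o1.py 0.5744 -0.0444 0.1097 0 0 -90 a
```

```text
(no output)
```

View pics/ovta.png

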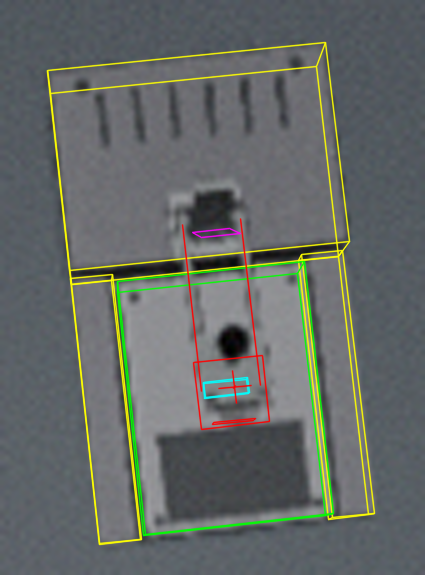

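View pics/ovsa.png

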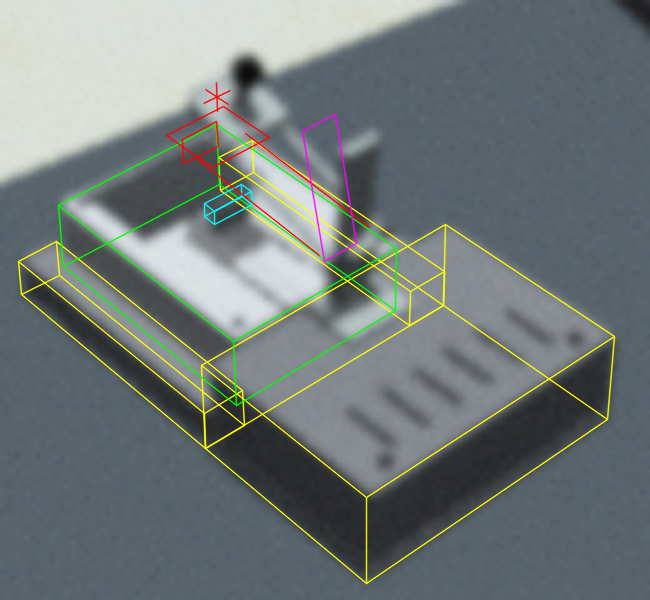

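```bash
cat > tri.py <<'E'
from h import *
def tri(t,s,D=None):
    f=lambda P: np.r_[proj("top",P)[0]-t, proj("scene",P)[0]-s]
    r=least_squares(f,[0.55,-0.04,0.1]); P=r.x
    print("world",P.round(4),"res",r.fun.round(2))
    if D is not None: print("  dock",(R.from_euler("z",-D[2]).apply(P-[D[0],D[1],0])*1000).round(1))
    return P
def m(roi,uv,s=5): return (roi[0]+(uv[0]+.5)/s-.5, roi[1]+(uv[1]+.5)/s-.5)
T=(250,130); S=(230,205)
if __name__=="__main__":
    D=(0.5744,-0.0444,0.1097)
    print("knob");tri(m(T,(232,341)),m(S,(247,71)),D)
    print("handle top");tri(m(T,(214,194)),m(S,(360,140)),D)
    print("block corner +x-y");tri(m(T,(325,42)),m(S,(366,497)),D)
    tri(m(T,(48,70)),m(S,(613,337)),D)
E
python3 tri.py
```

```text
knob
world [ 0.5038 -0.051   0.1489] res [-0.34 -0.21 -0.38  0.02]
  dock [-70.9   1.2 148.9]
handle top
world [ 0.5788 -0.0411  0.1488] res [-0.79 -0.52 -0.85  0.07]
  dock [  4.7   2.8 148.8]
block corner +x-y
world [ 0.6821 -0.1104  0.0519] res [ 0.05  0.04  0.05 -0.  ]
  dock [ 99.8 -77.4  51.9]
world [0.6654 0.0432 0.0517] res [ 0.03  0.02  0.03 -0.  ]
  dock [100.   77.1  51.7]
```

```bash
python3 o1.py 0.5744 -0.0444 0.1097 0.27 0.305 -93 b
```

```text
(no output)
```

View pics/ovtb.png

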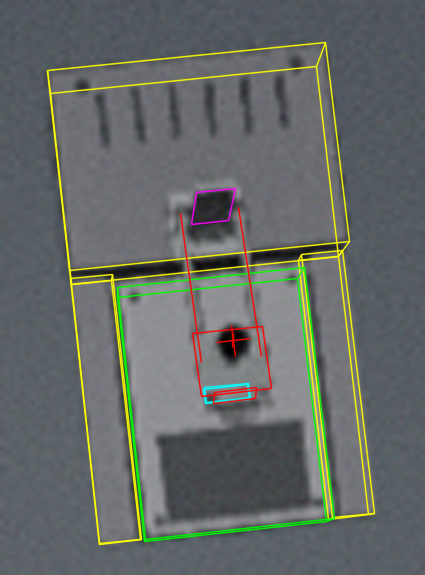

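View pics/ovsb.png

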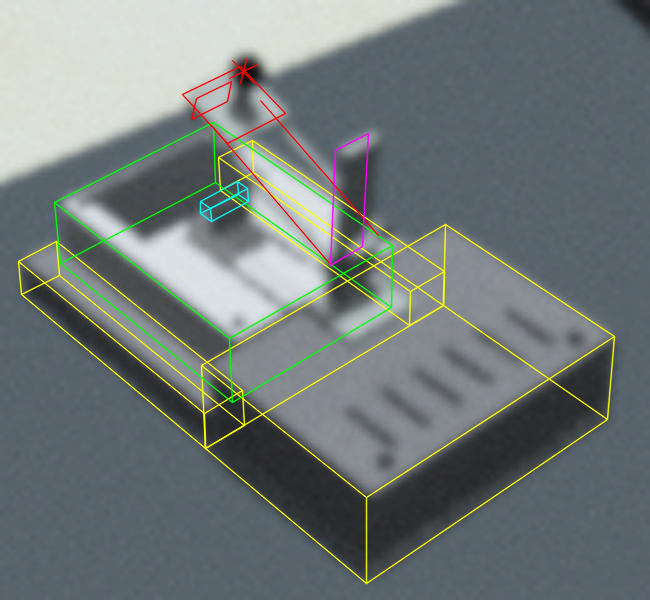

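Run:
```python
import cv2
a=cv2.imread("pics/scene0.png")[210:310,232:357]; a=cv2.convertScaleAbs(a,alpha=1.25,beta=10); cv2.imwrite("pics/s6.png",cv2.resize(a,None,fx=6,fy=6,interpolation=cv2.INTER_LANCZOS4))
a=cv2.imread("pics/top0.png")[135:240,255:330]; a=cv2.convertScaleAbs(a,alpha=1.4,beta=0);cv2.imwrite("pics/t6.png",cv2.resize(a,None,fx=5.7,fy=5.7,interpolation=cv2.INTER_LANCZOS4))
```

```text
(no output)
```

View pics/s6.png

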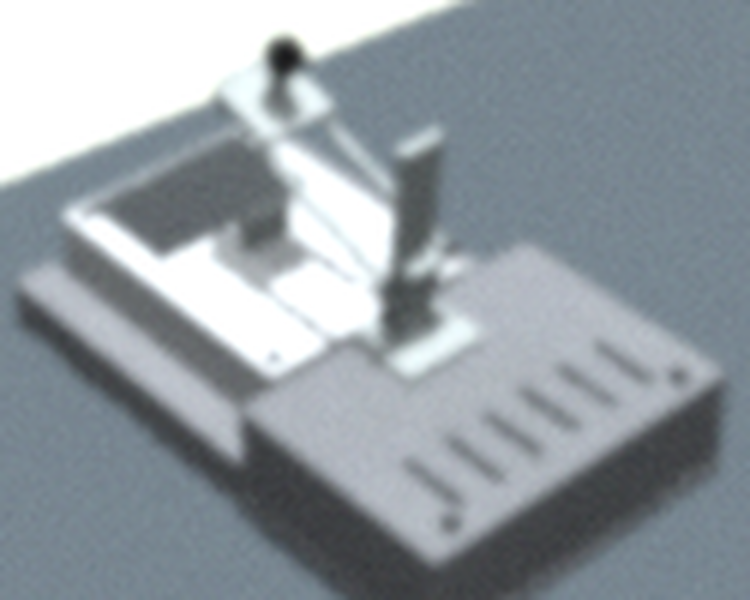

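View pics/t6.png

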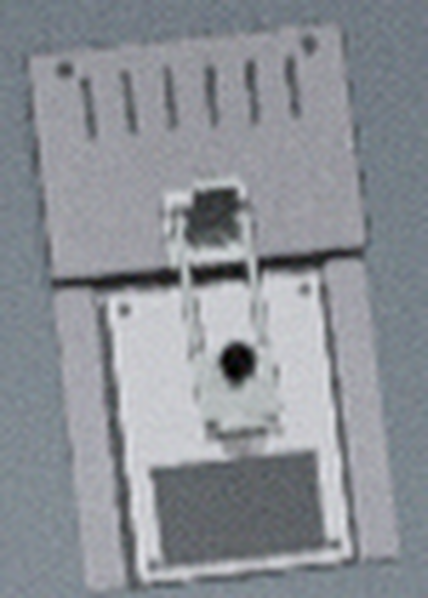

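```bash
cat > fit2.py <<'E'
from h import *
sm=lambda u,v:(232+(u+.5)/6-.5,210+(v+.5)/6-.5)
tm=lambda u,v:(255+(u+.5)/5.7-.5,135+(v+.5)/5.7-.5)
def hp(c,r,y,n=0):
    t=c-0.21; return np.array([r*np.sin(t)+n*np.cos(t),y,66+r*np.cos(t)-n*np.sin(t)])
obs=[("top",tm(30,57),lambda c,a,x:(100,77.5,52)),("top",tm(345,25),lambda c,a,x:(100,-77.5,52)),("top",tm(367,252),lambda c,a,x:(-12,-77.5,52)),("top",tm(52,283),lambda c,a,x:(-12,77.5,52)),
("top",tm(87,592),lambda c,a,x:(-162,77.5,22)),("top",tm(401,556),lambda c,a,x:(-162,-77.5,22)),
("top",tm(139,582),lambda c,a,x:(x-70,52,46)),("top",tm(355,557),lambda c,a,x:(x-70,-52,46)),
("top",tm(237,362),lambda c,a,x:clawpt(c,a,(-92,0,34))),
("top",tm(213,188),lambda c,a,x:hp(c,84,0,2.5)),
("scene",sm(437,565),lambda c,a,x:(100,-77.5,52)),("scene",sm(722,378),lambda c,a,x:(100,77.5,52)),("scene",sm(525,245),lambda c,a,x:(-12,77.5,52)),("scene",sm(247,402),lambda c,a,x:(-12,-77.5,52)),
("scene",sm(20,288),lambda c,a,x:(-162,-77.5,22)),
("scene",sm(65,213),lambda c,a,x:(x-70,-52,46)),
("scene",sm(285,57),lambda c,a,x:clawpt(c,a,(-92,0,34))),
("scene",sm(418,142),lambda c,a,x:hp(c,84,0)),
("scene",sm(218,90),lambda c,a,x:clawpt(c,a,(-110,-18,10))),("scene",sm(268,135),lambda c,a,x:clawpt(c,a,(-75,-18,10))),("scene",sm(332,102),lambda c,a,x:clawpt(c,a,(-75,18,10))),
]
def res(v,w=True):
    D=v[:3]; sh={"top":v[6:8],"scene":v[8:10]}
    r=np.concatenate([(proj(cm,d2w(D,f(*v[3:6])))[0]+sh[cm]-uv) for cm,uv,f in obs])
    return np.r_[r,v[6:10]/0.8] if w else r
if __name__=="__main__":
    s=least_squares(res,[0.574,-0.044,0.11,0.27,0.3,-92,0,0,0,0],x_scale=[.01,.01,.01,.1,.1,3,1,1,1,1],loss="soft_l1"); v=s.x; print(v.round(4)); print(res(v,False).reshape(-1,2).round(1).tolist())
    J=s.jac; print("sd",np.sqrt(np.diag(np.linalg.inv(J.T@J)))*0.5)
    D=v[:3]
    for n,p in (("knob",clawpt(v[3],v[4],(-92,0,34))),("hook",clawpt(v[3],v[4],(-103.5,0,0))),("keeper",(v[5]+3.5,0,62)),("lever_end",hp(v[3],84,0)),("pin",latch(v[3],0))): print(n,np.round(p,1),d2w(D,p).round(4))
E
python3 fit2.py
```

```text
[ 5.73900e-01 -4.28000e-02  1.11800e-01  2.69900e-01  3.07100e-01
 -8.94863e+01  7.20400e-01  3.85400e-01  6.59100e-01  3.55100e-01]
[[-0.7, -0.3], [-0.4, -0.5], [0.6, -0.6], [-0.1, -0.0], [-0.2, 0.4], [-0.3, 0.5], [-0.2, 0.0], [-0.4, 0.2], [0.1, 0.0], [0.8, -0.4], [-0.3, 0.2], [1.5, -0.9], [0.5, -1.0], [-1.8, 1.0], [-0.7, -0.7], [-0.1, 0.6], [0.2, -0.2], [-0.2, -0.4], [-0.8, -1.1], [-0.1, 1.1], [0.8, 0.7]]
sd [0.00109494 0.00115609 0.0032862  0.01365024 0.01330187 1.00498143
 0.42991424 0.37702665 0.44915558 0.32183155]
knob [-71.    0.  149.4] [[ 0.5033 -0.0508  0.1494]]
hook [-92.3   0.  120.4] [[ 0.4822 -0.0531  0.1204]]
keeper [-86.   0.  62.] [[ 0.4885 -0.0524  0.062 ]]
lever_end [  5.    0.  149.8] [[ 0.5789 -0.0423  0.1498]]
pin [ 6.4  0.  89.1] [[ 0.5803 -0.0421  0.0891]]
```

```bash
cat > go.py <<'E'
from h import *
from rig import robot
D=np.array([0.5739,-0.0428,0.1118])
def go(dock_mm):
    "shift in tool axes (mm) + turn (deg) to bring TCP to a dock-frame point with tool y along dock +-y"
    o=robot.get_obs(); M=R.from_quat(o["tool_rot"]).as_matrix(); p=o["position"]
    t=d2w(D,dock_mm)[0]; sh=M.T@(t-p)*1000
    y=M[:,1]; z=M[:,2]; dy=np.array([-np.sin(D[2]),np.cos(D[2]),0])
    if y@dy<0: dy=-dy
    turn=np.degrees(np.arctan2(dy@z,dy@y))
    cur=R.from_euler("z",-D[2]).apply(p-[D[0],D[1],0])*1000
    print("t",round(o["time"],2),"TCP dock",cur.round(1),"grip",round(o["grip_width"]*1000,1),"F dock",R.from_euler("z",-D[2]).apply(o["ft_force"]).round(1))
    print("shift",sh.round(1),"turn",turn.round(1)); print("tool x,y,z axes in dock",(R.from_euler("z",-D[2]).as_matrix()@M).T.round(2).tolist(), "q",o["q"].round(2))
if __name__=="__main__":
    import sys; go([float(v) for v in sys.argv[1:4]])
E
python3 go.py -71 0 230
```

```text
t 0.7 TCP dock [-352.1  693.9  247.6] grip 87.0 F dock [-0.8  0.6 -0.7]
shift [  17.6 -556.2  501.2] turn -20.0
tool x,y,z axes in dock [[0.0, 0.0, -1.0], [0.34, 0.94, 0.0], [0.94, -0.34, 0.0]] q [ 1.16  0.53  1.43 -0.    1.18 -0.18]
```

Emit:
move_arm --pt "-1 0 -30 27 -2.5" --pt "-1 0 -60 54 -5" --pt "-1 0 -90 81 -7.5" --pt "-1 0 -120 108 -10" --pt "-1 0 -150 135 -12.5" --pt "-1 0 -180 162 -15" --pt "-1 0 -210 189 -17.5" --pt "-1 0 -240 216 -20"

```text
time: 1.37
position: [0.3008, 0.322, 0.2479]
tool_rot: [-0.04, 0.706, 0.041, 0.706]
ft_force: [0.2, -0.4, 0.2]
grip_width: 0.0873
```

```bash
python3 go.py -71 0 230
```

```text
t 1.37 TCP dock [-230.6  393.   247.9] grip 87.3 F dock [ 0.2 -0.5  0.2]
shift [  17.9 -393.5  158.3] turn 0.2
tool x,y,z axes in dock [[0.0, 0.0, -1.0], [-0.0, 1.0, 0.0], [1.0, 0.0, 0.0]] q [ 0.56  0.28  1.87 -0.    0.99 -1.12]
```

Emit:
move_arm --pt "-1 0 -37 15 0" --pt "-1 0 -74 30 0" --pt "-1 0 -111 45 0" --pt "-1 0 -148 60 0" --pt "-1 0 -185 75 0" --pt "-1 0 -222 90 0" --pt "-1 0 -259 105 0" --pt "-1 0 -296 120 0"

```text
time: 2.03
position: [0.4534, 0.0409, 0.2479]
tool_rot: [-0.039, 0.706, 0.039, 0.706]
ft_force: [0.5, 1.0, 0.2]
grip_width: 0.0869
```

```bash
python3 go.py -71 0 230
```

```text
t 2.03 TCP dock [-110.4   96.6  247.9] grip 86.9 F dock [0.6 0.9 0.2]
shift [ 18.  -96.6  39.4] turn -0.0
tool x,y,z axes in dock [[0.0, -0.0, -1.0], [0.0, 1.0, -0.0], [1.0, -0.0, 0.0]] q [-0.16  0.3   1.84  0.    1.   -1.84]
```

Emit:
move_arm --pt "-1 6 -33 13 0" --pt "-1 12 -66 27 0" --pt "-1 18 -97 39 0" --pt "-1 18 -97 39 0" --pt "-1 18 -97 39 0"

```text
time: 2.45
position: [0.503, -0.0508, 0.2292]
tool_rot: [-0.038, 0.706, 0.039, 0.706]
ft_force: [-0.4, 0.2, 0.1]
grip_width: 0.0873
```

```bash
python3 go.py -71 0 160
python3 - <<'E'
from rig import robot
import cv2
for n in ("scene","top"):
    p=robot.camera(n); cv2.imwrite(f"pics/{n}1.png",p["image"][:,:,::-1])
a=cv2.imread("pics/scene1.png")[130:310,220:370]; cv2.imwrite("pics/s1c.png",cv2.resize(a,None,fx=3.3,fy=3.3,interpolation=cv2.INTER_CUBIC))
E
```

```text
t 2.45 TCP dock [-7.140e+01 -1.000e-01  2.292e+02] grip 87.3 F dock [-0.4  0.3  0.1]
shift [69.2  0.   0.4] turn -0.2
tool x,y,z axes in dock [[-0.0, 0.0, -1.0], [0.0, 1.0, 0.0], [1.0, -0.0, -0.0]] q [-0.32  0.39  1.75  0.    1.   -2.  ]
```

View pics/s1c.png

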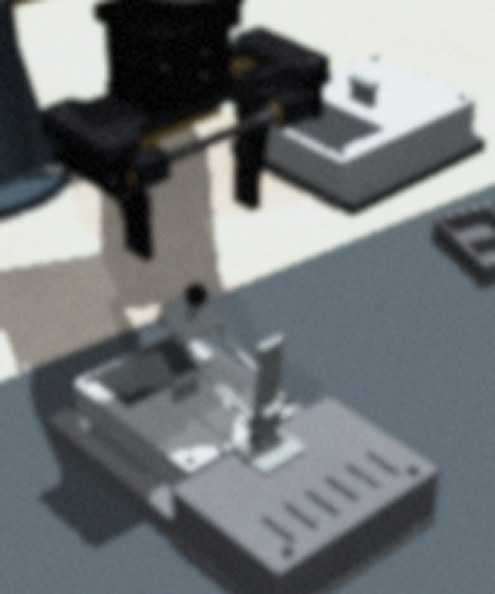

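Three carrier-like things show in the top view: one in the dock at (296,210), and lookalikes at (150,313) and (385,310). The lookalikes sit on the bare table and are larger. Only the one in the dock fits the 140 x 104 mm outline (fit residual <1 px) and sits under the latch; the enlarged crop above confirms it. The fingers straddle the knob, so I'm descending.

Emit:
move_arm --pt "-1 25 0 0 0" --pt "-1 50 0 0 0" --pt "-1 69 0 0 0" --pt "-1 69 0 0 0" --pt "-0.2 69 0 0 0" --pt "0.4 69 0 0 0" --pt "1 69 0 0 0" --pt "1 69 0 0 0" --newtons 12

```text
time: 3.22
position: [0.5031, -0.0491, 0.1619]
tool_rot: [-0.04, 0.705, 0.039, 0.707]
ft_force: [-0.1, -0.6, 0.2]
grip_width: 0.068
```

Emit:
move_arm --pt "1 0 0 0 0" --pt "1 0 0 0 0" --pt "1 0 0 0 0" --pt "1 0 0 0 0"

```text
time: 3.55
position: [0.5023, -0.0492, 0.1608]
tool_rot: [-0.04, 0.706, 0.04, 0.706]
ft_force: [-0.4, 0.2, -0.2]
grip_width: 0.0415
```

```bash
python3 go.py -71 0 160
python3 - <<'E'
from rig import robot
import cv2
for n in ("scene",):
    p=robot.camera(n); cv2.imwrite(f"pics/{n}2.png",p["image"][:,:,::-1])
a=cv2.imread("pics/scene2.png")[170:310,220:370]; cv2.imwrite("pics/s2c.png",cv2.resize(a,None,fx=4,fy=4,interpolation=cv2.INTER_CUBIC))
E
```

```text
t 3.55 TCP dock [-71.8   1.6 160.8] grip 41.5 F dock [-0.3  0.2 -0.2]
shift [ 0.8 -1.6  0.8] turn 0.0
tool x,y,z axes in dock [[0.0, -0.0, -1.0], [-0.0, 1.0, -0.0], [1.0, 0.0, 0.0]] q [-0.32  0.5   1.82 -0.    0.83 -2.  ]
```

View pics/s2c.png

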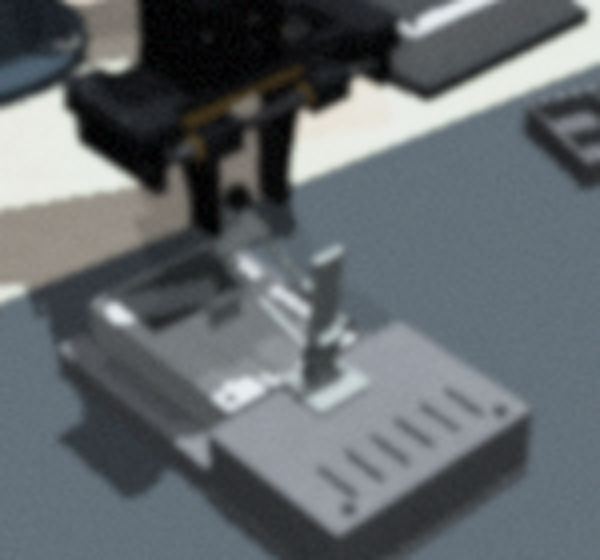

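Emit:
move_arm --pt "1 0 0 0 0" --pt "1 0 0 0 0" --pt "1 0 0 0 0" --pt "1 0 0 0 0" --pt "1 0 0 0 0" --pt "1 0 0 0 0" --newtons 12

```text
time: 4.1
position: [0.5024, -0.0497, 0.1606]
tool_rot: [-0.04, 0.706, 0.039, 0.706]
ft_force: [-0.2, -3.9, 0.5]
grip_width: 0.0158
```

```bash
python3 go.py -71 0 160
```

```text
t 4.1 TCP dock [-71.9   1.1 160.6] grip 15.8 F dock [-0.6 -3.8  0.5]
shift [ 0.6 -1.1  0.9] turn 0.0
tool x,y,z axes in dock [[0.0, -0.0, -1.0], [-0.0, 1.0, -0.0], [1.0, 0.0, 0.0]] q [-0.32  0.5   1.82 -0.    0.83 -2.  ]
```

Run:
```python
from h import *
K=(-92,0,34); k0=clawpt(.27,.307,K)
for c,a in ((.2,.25),(.12,.2),(.1,.1),(.1,0),(.1,-.1),(.1,-.2),(.1,-.25),(.1,-.3)):
    k=clawpt(c,a,K)-k0; lip=clawpt(c,a,(-107,0,-9)); h=clawpt(c,a,(-103.5,0,0))
    print(c,a,"knob d x,z",k[[0,2]].round(1),"lip",lip[[0,2]].round(1),"hook",h[[0,2]].round(1))
for xk in (-86,-88.5):
  for c in np.arange(.1,1.0,.1):
    pin=latch(c,0); v=np.array([xk,0,62])-pin; d=np.hypot(v[0],v[2]); a=np.arctan2(v[2],-v[0])  # bar on claw x-axis
    k=clawpt(c,a,K)-k0
    print(xk,round(c,1),"d",d.round(1),"a",a.round(3),"knob",k[[0,2]].round(1))
```

```text
0.2 0.25 knob d x,z [-4.9 -4.1] lip [-101.1  107.3] hook [-95.5 115.1]
0.12 0.2 knob d x,z [-9.5 -7.9] lip [-103.8  102.3] hook [-98.6 110.4]
0.1 0.1 knob d x,z [-14.7 -16.4] lip [-105.    91.6] hook [-100.6  100.2]
0.1 0 knob d x,z [-18.6 -25.5] lip [-104.6   80.9] hook [-101.1   89.9]
0.1 -0.1 knob d x,z [-21.5 -34.8] lip [-103.2   70.2] hook [-100.6   79.5]
0.1 -0.2 knob d x,z [-23.5 -44.4] lip [-100.7   59.8] hook [-99.   69.3]
0.1 -0.25 knob d x,z [-24.1 -49.3] lip [-99.1  54.7] hook [-97.9  64.3]
0.1 -0.3 knob d x,z [-24.5 -54.2] lip [-97.2  49.7] hook [-96.5  59.3]
-86 0.1 d 92.7 a -0.306 knob [-24.5 -54.7]
-86 0.2 d 94.8 a -0.294 knob [-22.1 -54. ]
-86 0.3 d 96.9 a -0.282 knob [-19.7 -53.3]
-86 0.4 d 98.9 a -0.267 knob [-17.3 -52.7]
-86 0.5 d 100.7 a -0.252 knob [-15.  -52.3]
-86 0.6 d 102.4 a -0.235 knob [-12.8 -51.9]
-86 0.7 d 103.9 a -0.217 knob [-10.7 -51.6]
-86 0.8 d 105.3 a -0.198 knob [ -8.7 -51.4]
-86 0.9 d 106.5 a -0.179 knob [ -6.8 -51.3]
-88.5 0.1 d 95.1 a -0.298 knob [-24.5 -53.9]
-88.5 0.2 d 97.2 a -0.287 knob [-22.1 -53.2]
-88.5 0.3 d 99.3 a -0.275 knob [-19.7 -52.6]
-88.5 0.4 d 101.3 a -0.261 knob [-17.3 -52.1]
-88.5 0.5 d 103.1 a -0.246 knob [-15.  -51.7]
-88.5 0.6 d 104.8 a -0.229 knob [-12.7 -51.3]
-88.5 0.7 d 106.3 a -0.212 knob [-10.6 -51.1]
-88.5 0.8 d 107.7 a -0.194 knob [ -8.6 -51. ]
-88.5 0.9 d 109.0 a -0.175 knob [ -6.7 -50.9]
```

Emit:
move_arm --pt "1 4 -0.5 -5 0" --pt "1 8 -1 -9.5 0" --pt "1 16 -1 -15 0" --pt "1 25 -1 -18.5 0" --pt "1 35 -1 -21.5 0" --pt "1 40 -1 -22.5 0" --pt "1 44 -1 -23.5 0" --pt "1 44 -1 -23.5 0"

```text
time: 4.77
position: [0.4783, -0.0527, 0.1158]
tool_rot: [-0.039, 0.707, 0.04, 0.705]
ft_force: [-0.4, -2.2, -0.4]
grip_width: 0.0153
```

```bash
python3 go.py -95.5 0 111
cat > pic.py <<'E'
import sys,cv2
from rig import robot
n=sys.argv[1]
for c in ("scene","top"):
    p=robot.camera(c); cv2.imwrite(f"pics/{c}{n}.png",p["image"][:,:,::-1])
a=cv2.imread(f"pics/scene{n}.png")[200:300,225:345]; cv2.imwrite(f"pics/s{n}c.png",cv2.resize(cv2.convertScaleAbs(a,alpha=1.4,beta=10),None,fx=6,fy=6,interpolation=cv2.INTER_CUBIC))
E
python3 pic.py 3
```

```text
t 4.77 TCP dock [-96.2   0.8 115.8] grip 15.3 F dock [-0.6 -2.2 -0.4]
shift [ 4.8 -0.8  0.7] turn 0.0
tool x,y,z axes in dock [[-0.0, 0.0, -1.0], [-0.0, 1.0, 0.0], [1.0, 0.0, -0.0]] q [-0.34  0.56  1.9  -0.    0.68 -2.03]
```

View pics/s3c.png

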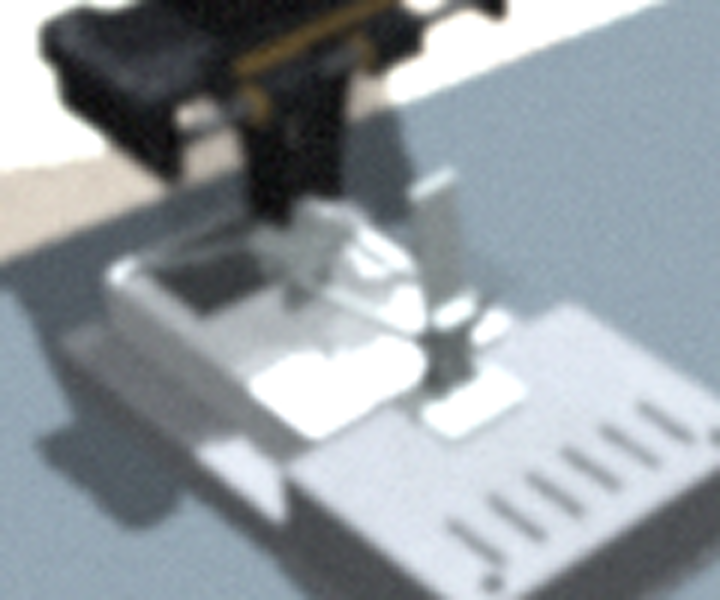

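Emit:
move_arm --pt "1 2.5 -0.5 -0.4 0" --pt "1 5 -0.5 -0.6 0" --pt "1 7.5 -0.5 -0.8 0" --pt "1 7.5 -0.5 -0.8 0"

```text
time: 5.2
position: [0.4779, -0.0531, 0.1087]
tool_rot: [-0.04, 0.706, 0.04, 0.706]
ft_force: [-0.9, -1.5, -0.9]
grip_width: 0.0158
```

```bash
python3 go.py -95.5 0 106
```

```text
t 5.2 TCP dock [-96.5   0.4 108.7] grip 15.8 F dock [-1.1 -1.4 -0.9]
shift [ 2.7 -0.4  1. ] turn 0.0
tool x,y,z axes in dock [[-0.0, 0.0, -1.0], [-0.0, 1.0, 0.0], [1.0, 0.0, -0.0]] q [-0.34  0.57  1.91  0.    0.66 -2.03]
```

Emit:
move_arm --pt "1 1.5 0 0 0" --pt "1 1.5 0 0 0" --pt "1 1.5 0 0 0"

```text
time: 5.45
position: [0.4779, -0.0532, 0.1074]
tool_rot: [-0.04, 0.706, 0.04, 0.706]
ft_force: [-2.5, -1.8, 0.2]
grip_width: 0.0159
```

Emit:
move_arm --pt "1 1.5 0 0 0" --pt "1 1.5 0 0 0" --pt "1 1.5 0 0 0"

```text
time: 5.7
position: [0.478, -0.0532, 0.1059]
tool_rot: [-0.04, 0.706, 0.04, 0.706]
ft_force: [-2.6, -2.6, -0.1]
grip_width: 0.0156
```

```bash
python3 go.py -95.5 0 106
```

```text
t 5.7 TCP dock [-96.5   0.4 105.9] grip 15.6 F dock [-2.8 -2.3 -0.1]
shift [-0.1 -0.4  1. ] turn 0.0
tool x,y,z axes in dock [[-0.0, 0.0, -1.0], [-0.0, 1.0, 0.0], [1.0, 0.0, -0.0]] q [-0.34  0.58  1.91 -0.    0.65 -2.03]
```

Emit:
move_arm --pt "1 -0.5 -0.3 2 0" --pt "1 -1 -0.3 4 0" --pt "1 -1.5 -0.3 6 0" --pt "1 -1.5 -0.3 6 0" --pt "1 -1.5 -0.3 6 0"

```text
time: 6.12
position: [0.4845, -0.0528, 0.1076]
tool_rot: [-0.04, 0.706, 0.04, 0.706]
ft_force: [-3.6, -0.9, 0.4]
grip_width: 0.0159
```

```bash
python3 go.py -85 0 107
```

```text
t 6.12 TCP dock [-89.9  -0.  107.6] grip 15.9 F dock [-3.7 -0.5  0.4]
shift [0.6 0.  4.9] turn 0.0
tool x,y,z axes in dock [[0.0, 0.0, -1.0], [-0.0, 1.0, 0.0], [1.0, 0.0, 0.0]] q [-0.34  0.58  1.9   0.    0.67 -2.02]
```

Emit:
move_arm --pt "1 -0.3 0 1.5 0" --pt "1 -0.6 0 3 0" --pt "1 -0.6 0 3 0"

```text
time: 6.37
position: [0.4862, -0.0524, 0.1079]
tool_rot: [-0.04, 0.707, 0.04, 0.705]
ft_force: [-5.8, -2.5, 0.4]
grip_width: 0.0152
```

Emit:
move_arm --pt "1 -0.2 0 1.5 0" --pt "1 -0.3 0 3 0" --pt "1 -0.3 0 3 0"

```text
time: 6.62
position: [0.4877, -0.052, 0.108]
tool_rot: [-0.04, 0.708, 0.04, 0.704]
ft_force: [-7.5, -3.8, 1.0]
grip_width: 0.0157
```

```bash
python3 go.py -85 0 107; python3 pic.py 4
```

```text
t 6.62 TCP dock [-86.6   0.4 108. ] grip 15.7 F dock [-7.9 -2.9  1. ]
shift [ 1.  -0.4  1.7] turn 0.1
tool x,y,z axes in dock [[-0.01, 0.0, -1.0], [-0.0, 1.0, 0.0], [1.0, 0.0, -0.01]] q [-0.33  0.58  1.88 -0.    0.68 -2.02]
```

View pics/s4c.png

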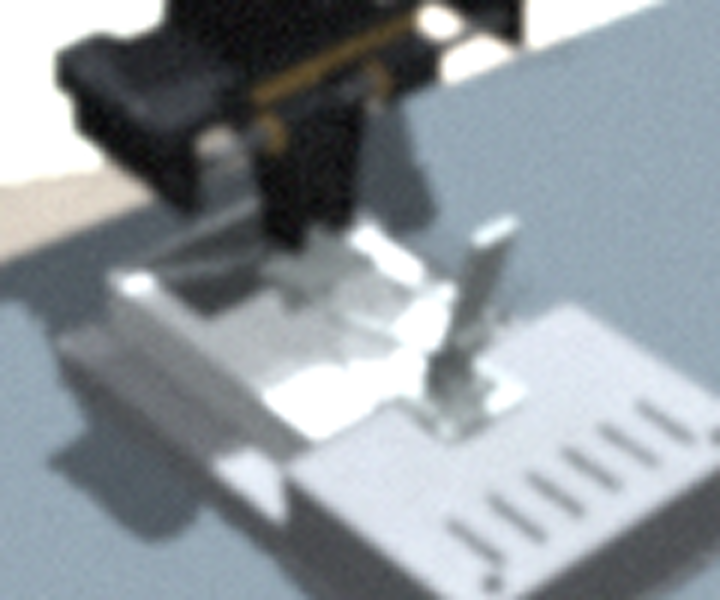

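Emit:
move_arm --pt "1 0 0 1 0" --pt "1 0 0 2 0" --pt "1 0 0 2 0" --pt "1 0 0 2 0" --newtons 25

```text
time: 7.05
position: [0.4885, -0.0518, 0.1079]
tool_rot: [-0.04, 0.709, 0.041, 0.703]
ft_force: [-10.3, -5.4, 2.1]
grip_width: 0.0151
```

```bash
python3 go.py -85 0 107; python3 pic.py 5
python3 - <<'E'
import cv2
a=cv2.imread("pics/top5.png")[150:230,255:330]; a=cv2.convertScaleAbs(a,alpha=1.8,beta=0);cv2.imwrite("pics/t5c.png",cv2.resize(a,None,fx=7,fy=7,interpolation=cv2.INTER_CUBIC))
E
```

```text
t 7.05 TCP dock [-85.8   0.6 107.9] grip 15.1 F dock [-10.8  -4.3   2.1]
shift [ 0.9 -0.6  0.9] turn 0.1
tool x,y,z axes in dock [[-0.01, 0.0, -1.0], [-0.0, 1.0, 0.0], [1.0, 0.0, -0.01]] q [-0.33  0.58  1.88 -0.    0.69 -2.01]
```

View pics/s5c.png

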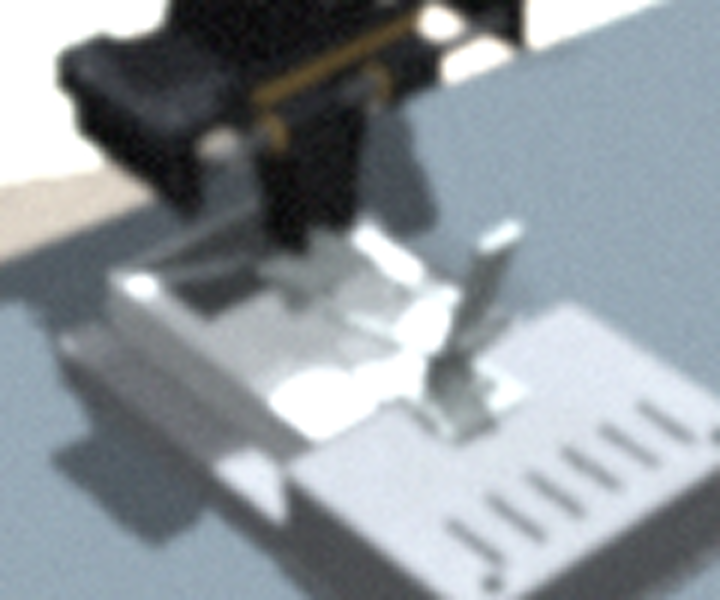

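View pics/t5c.png

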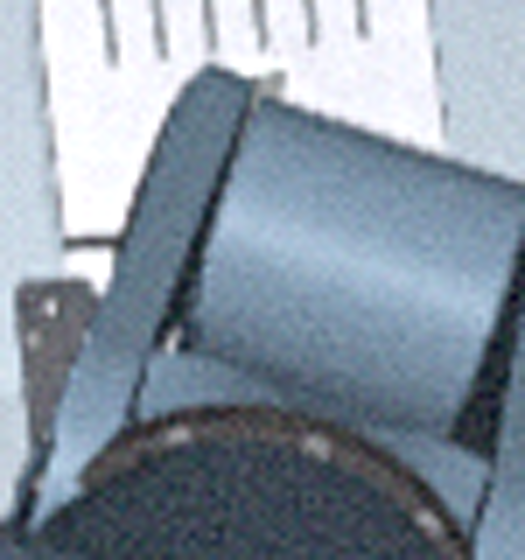

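```bash
cat > lev.py <<'E'
from fit2 import *
from scipy.optimize import minimize_scalar
import sys
D=(0.5739,-0.0428,0.1118); uv=np.array([float(sys.argv[1]),float(sys.argv[2])]); uv=np.array([225+(uv[0]+.5)/6-.5,200+(uv[1]+.5)/6-.5])
f=lambda c: np.linalg.norm(proj("scene",d2w(D,hp(c,84,0)))[0]+[.66,.36]-uv)
r=minimize_scalar(f,bounds=(0,1.8),method="bounded"); print("c",r.x.round(3),"res px",r.fun.round(2))
E
python3 lev.py 500 235; python3 lev.py 495 232
```

```text
c 0.541 res px 0.18
c 0.514 res px 0.07
```

Emit:
move_arm --pt "1 0 -0.5 1 0" --pt "1 0 -1 2 0" --pt "1 -0.2 -1.5 3 0" --pt "1 -0.2 -1.5 4 0" --pt "1 -0.2 -1.5 4 0"

```text
time: 7.57
position: [0.4912, -0.0519, 0.1079]
tool_rot: [-0.039, 0.71, 0.041, 0.702]
ft_force: [-11.0, -3.2, 3.6]
grip_width: 0.0148
```

```bash
python3 go.py -85 0 107; python3 pic.py 6
```

```text
t 7.57 TCP dock [-83.2   0.2 107.9] grip 14.8 F dock [-11.3  -1.9   3.6]
shift [ 0.9 -0.2 -1.8] turn 0.1
tool x,y,z axes in dock [[-0.01, 0.0, -1.0], [-0.0, 1.0, 0.0], [1.0, 0.0, -0.01]] q [-0.33  0.59  1.87 -0.    0.7  -2.01]
```

View pics/s6c.png

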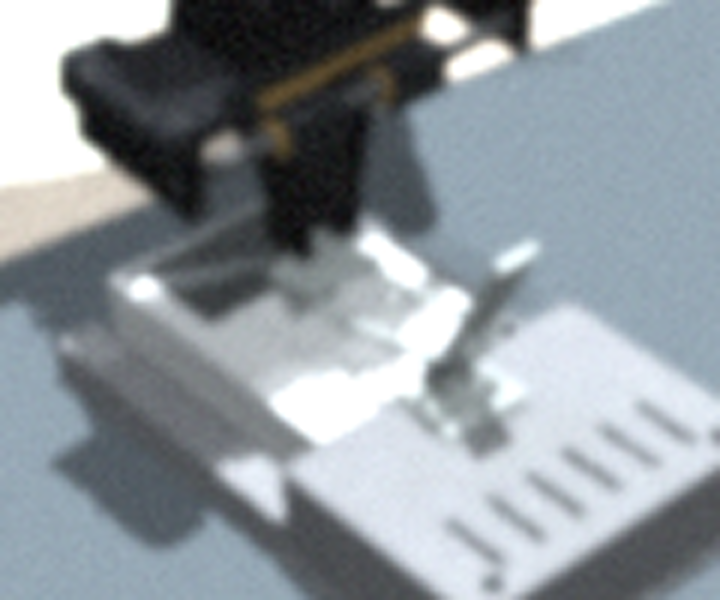

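```bash
python3 lev.py 519 255
python3 - <<'E'
import cv2,numpy as np
for n in "3456":
    g=cv2.cvtColor(cv2.imread(f"pics/scene{n}.png"),cv2.COLOR_BGR2GRAY).astype(np.float32)[238:275,232:262]
    if n=="3": g0=g
    print(n,cv2.phaseCorrelate(g0,g))
E
```

```text
c 0.667 res px 0.38
3 ((0.0, 0.0), 1.0)
4 ((0.5077893174368207, -0.3289293086092471), 0.6263318236668904)
5 ((0.6362462054554481, -0.21297902743460284), 0.5815858789285024)
6 ((0.5527511323598429, -0.3657739084490679), 0.5605666299661001)
```

Emit:
move_arm --pt "0.5 0 0 0 0" --pt "0 0 0 0 0" --pt "-0.5 0 0 0 0" --pt "-0.5 0 0 0 0" --pt "-0.5 0 0 0 0" --pt "-0.5 0 0 0 0" --pt "-0.5 0 0 0 0"

```text
time: 8.25
position: [0.4969, -0.0532, 0.1088]
tool_rot: [-0.04, 0.706, 0.04, 0.706]
ft_force: [-0.1, -0.3, 0.7]
grip_width: 0.0537
```

```bash
python3 go.py -85 0 170; python3 pic.py 7
```

```text
t 8.25 TCP dock [-77.7  -1.7 108.8] grip 53.7 F dock [-0.1 -0.3  0.7]
shift [-61.2   1.7  -7.3] turn 0.0
tool x,y,z axes in dock [[0.0, -0.0, -1.0], [-0.0, 1.0, -0.0], [1.0, 0.0, 0.0]] q [-0.33  0.59  1.86  0.    0.69 -2.01]
```

View pics/s7c.png

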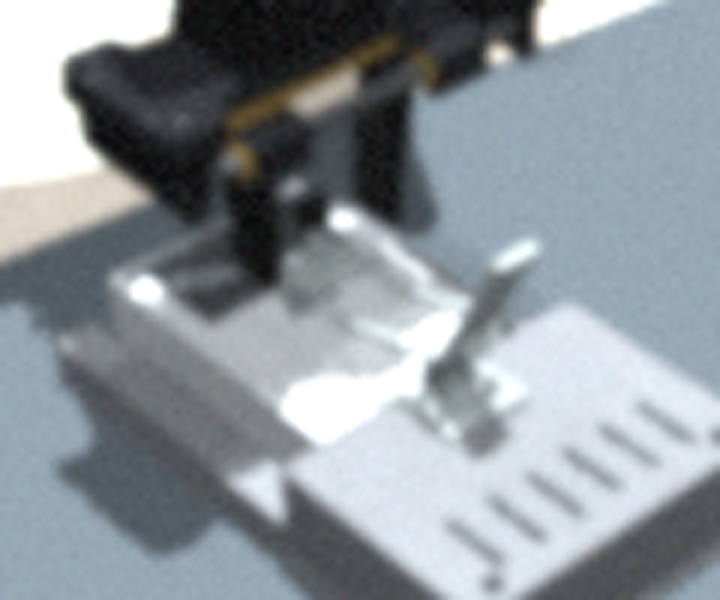

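Emit:
move_arm --pt "-0.5 -25 0 0 0" --pt "-0.5 -60 0 0 0" --pt "0 -90 0 10 0" --pt "1 -100 0 30 0" --pt "1 -100 0 45 0" --pt "1 -100 0 60 0" --pt "1 -100 0 60 0" --pt "1 -100 0 60 0"

```text
time: 9.02
position: [0.5558, -0.0463, 0.2084]
tool_rot: [-0.04, 0.706, 0.04, 0.706]
ft_force: [0.5, -0.8, -0.9]
grip_width: 0.0331
```

```bash
python3 go.py 10 0 170; python3 pic.py 8
```

```text
t 9.02 TCP dock [-18.4  -1.4 208.4] grip 33.1 F dock [ 0.4 -0.8 -0.9]
shift [38.4  1.4 28.4] turn 0.1
tool x,y,z axes in dock [[-0.0, 0.0, -1.0], [-0.0, 1.0, 0.0], [1.0, 0.0, -0.0]] q [-0.28  0.49  1.64 -0.    1.01 -1.97]
```

View pics/s8c.png

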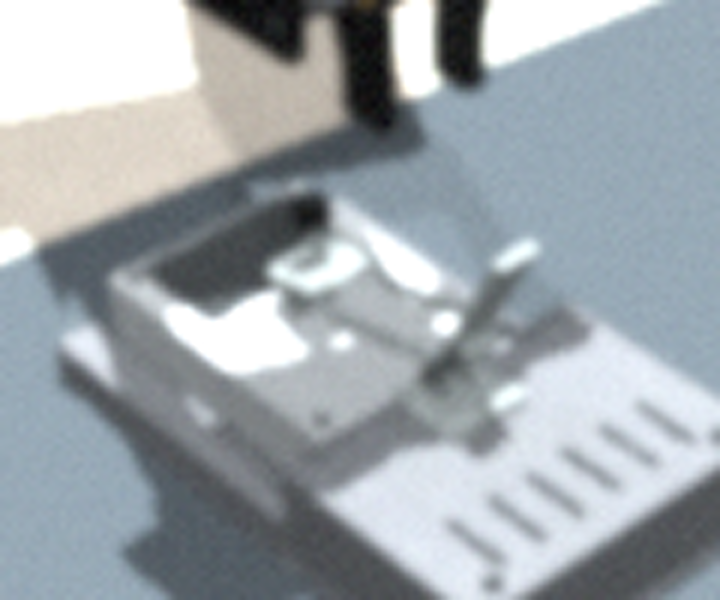

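```bash
python3 o1.py 0.5739 -0.0428 0.1118 0.667 -0.222 -89.5 8 "{'top':(.7,.4),'scene':(.66,.36)}" 8 clh; python3 lev.py 519 254
```

```text
c 0.663 res px 0.48
```

View pics/ovs8.png

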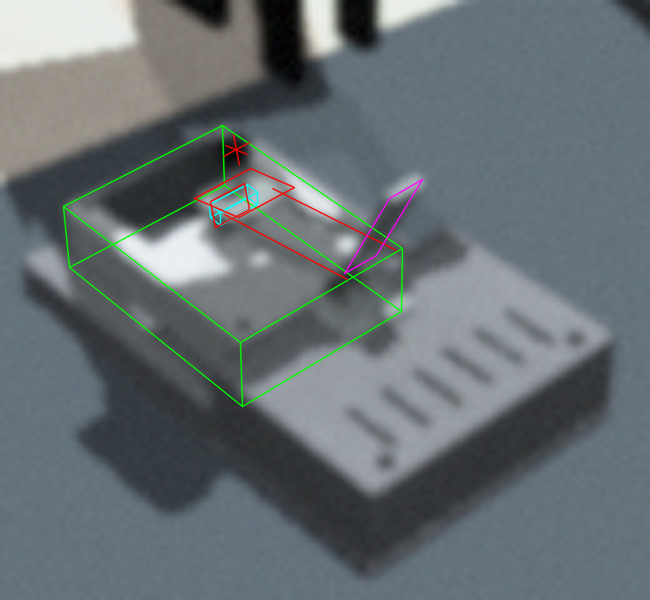

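Emit:
move_arm --pt "1 0 1.4 12 0" --pt "1 0 1.4 23 0" --pt "1 0 1.4 23 0" --pt "1 0 1.4 23 0" --pt "1 15 1.4 23 0" --pt "1 35 1.4 23 0" --pt "1 58 1.4 23 0" --pt "1 58 1.4 23 0" --newtons 20

```text
time: 9.78
position: [0.5743, -0.0417, 0.1468]
tool_rot: [-0.038, 0.709, 0.041, 0.703]
ft_force: [-1.1, 0.7, -0.6]
grip_width: 0.0004
```

```bash
python3 go.py 15 0 148; python3 pic.py 9
python3 - <<'E'
import numpy as np
r=62
for t in np.arange(.455,1.62,.1):
    x=r*np.sin(t)-2.5*np.cos(t); z=66+r*np.cos(t)+2.5*np.sin(t); print(round(t,2),"c",round(t+.21,2),"TCP",round(x-9.5,1),round(z+25,1))
E
```

```text
t 9.78 TCP dock [  0.6   1.  146.8] grip 0.4 F dock [-1.   0.8 -0.6]
shift [-1.3 -1.  14.4] turn 0.0
tool x,y,z axes in dock [[-0.01, 0.0, -1.0], [-0.0, 1.0, 0.0], [1.0, 0.0, -0.01]] q [-0.27  0.6   1.64 -0.    0.91 -1.95]
0.46 c 0.66 TCP 15.5 147.8
0.56 c 0.76 TCP 21.0 145.0
0.66 c 0.86 TCP 26.3 141.7
0.76 c 0.97 TCP 31.2 137.9
0.86 c 1.07 TCP 35.6 133.6
0.96 c 1.17 TCP 39.7 128.9
1.06 c 1.27 TCP 43.2 123.8
1.16 c 1.37 TCP 46.2 118.3
1.26 c 1.47 TCP 48.7 112.6
1.36 c 1.57 TCP 50.5 106.7
1.46 c 1.67 TCP 51.8 100.6
1.56 c 1.77 TCP 52.5 94.5
```

View pics/s9c.png

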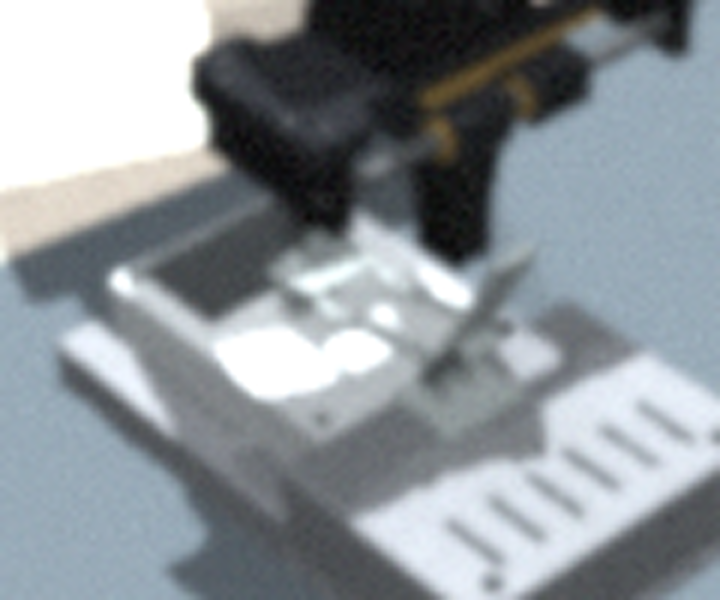

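Emit:
move_arm --pt "1 0 0 3 0" --pt "1 0 0 6 0" --pt "1 0 0 9 0" --pt "1 0 0 12 0" --pt "1 0 0 12 0"

```text
time: 10.3
position: [0.5908, -0.0412, 0.1512]
tool_rot: [-0.04, 0.706, 0.04, 0.706]
ft_force: [-1.2, -0.5, 2.3]
grip_width: 0.0007
```

```bash
python3 go.py 26 0 142
```

```text
t 10.3 TCP dock [ 17.   -0.3 151.2] grip 0.7 F dock [-1.3 -0.4  2.3]
shift [9.2 0.3 9. ] turn 0.1
tool x,y,z axes in dock [[-0.0, -0.0, -1.0], [-0.0, 1.0, -0.0], [1.0, 0.0, -0.0]] q [-0.26  0.61  1.6  -0.    0.93 -1.94]
```

Emit:
move_arm --pt "1 1.5 0 3 0" --pt "1 3 0 5.5 0" --pt "1 5 0 8 0" --pt "1 6.5 0 11 0" --pt "1 8.5 0 13.5 0" --pt "1 10 0 16 0" --pt "1 10 0 16 0"

```text
time: 10.88
position: [0.6072, -0.0393, 0.1401]
tool_rot: [-0.04, 0.706, 0.04, 0.706]
ft_force: [-0.9, 0.2, 1.7]
grip_width: 0.0004
```

```bash
python3 go.py 40 0 129; python3 pic.py 10
```

```text
t 10.88 TCP dock [ 33.4  -0.2 140.1] grip 0.4 F dock [-0.9  0.3  1.7]
shift [11.1  0.2  6.6] turn 0.0
tool x,y,z axes in dock [[0.0, -0.0, -1.0], [-0.0, 1.0, -0.0], [1.0, 0.0, 0.0]] q [-0.25  0.64  1.57  0.    0.93 -1.93]
```

View pics/s10c.png

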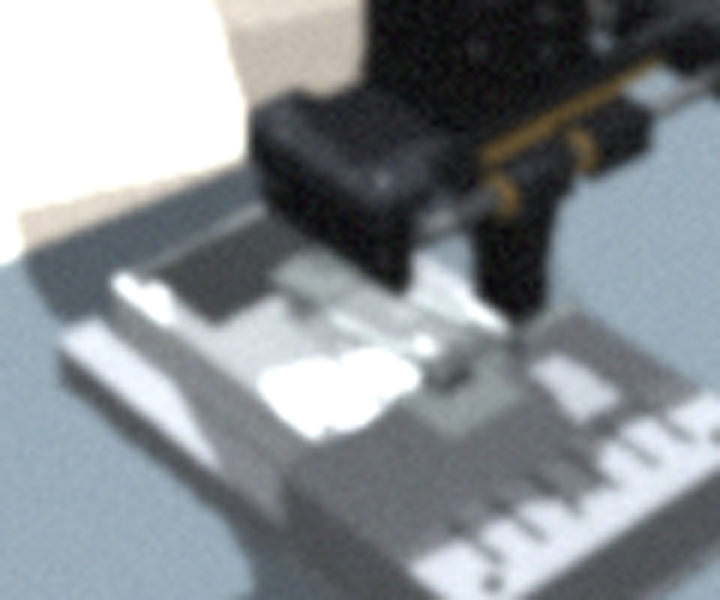

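```bash
python3 o1.py 0.5739 -0.0428 0.1118 0.98 -0.17 -85.6 10 "{'top':(.7,.4),'scene':(.66,.36)}" 10 clh
python3 - <<'E'
import cv2
a=cv2.imread("pics/ovs10.png"); b=cv2.imread("pics/scene10.png")[205:325,230:360]; b=cv2.resize(b,None,fx=5,fy=5,interpolation=cv2.INTER_CUBIC)
import numpy as np
cv2.imwrite("pics/cmp10.png",cv2.convertScaleAbs(np.hstack([a[50:400,100:500],b[50:400,100:500]]),alpha=1.5,beta=10))
E
```

```text
(no output)
```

View pics/cmp10.png

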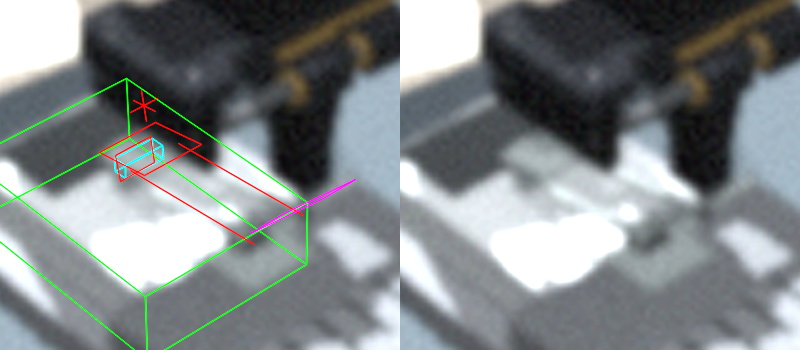

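Emit:
move_arm --pt "1 2 0 2.5 0" --pt "1 4.5 0 4.5 0" --pt "1 7 0 6.5 0" --pt "1 9.5 0 8.5 0" --pt "1 12 0 10 0" --pt "1 14.5 0 12 0" --pt "1 14.5 0 12 0"

```text
time: 11.57
position: [0.6188, -0.0379, 0.1255]
tool_rot: [-0.04, 0.706, 0.04, 0.706]
ft_force: [0.0, -0.6, 1.1]
grip_width: 0.0005
```

```bash
python3 go.py 50 0 107; python3 pic.py 11
```

```text
t 11.57 TCP dock [ 4.520e+01 -1.000e-01  1.255e+02] grip 0.5 F dock [-0.1 -0.6  1.1]
shift [18.5  0.1  4.8] turn 0.0
tool x,y,z axes in dock [[0.0, 0.0, -1.0], [-0.0, 1.0, 0.0], [1.0, 0.0, 0.0]] q [-0.24  0.67  1.55  0.    0.92 -1.92]
```

View pics/s11c.png

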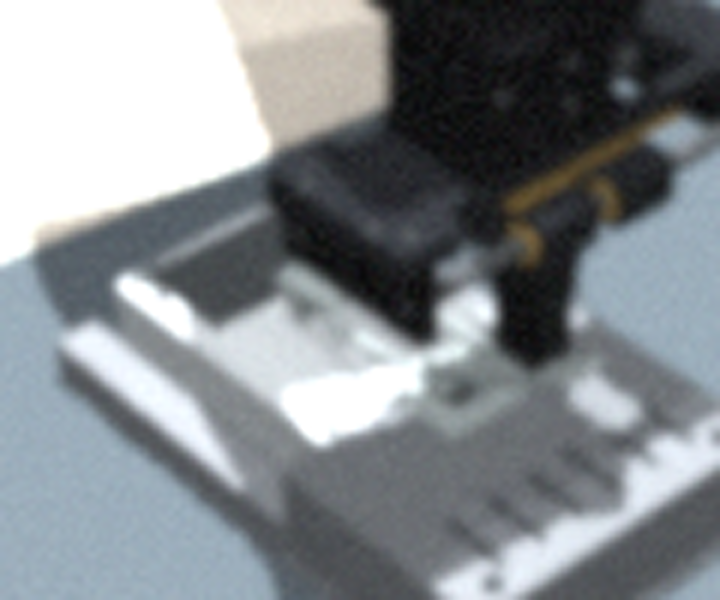

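Emit:
move_arm --pt "1 3 0 2 0" --pt "1 6 0 3.5 0" --pt "1 9 0 5 0" --pt "1 12 0 6 0" --pt "1 15 0 7 0" --pt "1 18 0 8 0" --pt "1 18 0 8 0"

```text
time: 12.25
position: [0.6264, -0.037, 0.1073]
tool_rot: [-0.04, 0.706, 0.04, 0.706]
ft_force: [-0.6, -0.9, -0.3]
grip_width: 0.0004
```

```bash
python3 go.py 52 0 95; python3 pic.py 12
```

```text
t 12.25 TCP dock [ 5.280e+01 -1.000e-01  1.073e+02] grip 0.4 F dock [-0.7 -0.8 -0.3]
shift [12.3  0.1 -0.8] turn 0.0
tool x,y,z axes in dock [[-0.0, 0.0, -1.0], [-0.0, 1.0, 0.0], [1.0, 0.0, -0.0]] q [-0.24  0.71  1.54  0.    0.9  -1.92]
```

View pics/s12c.png

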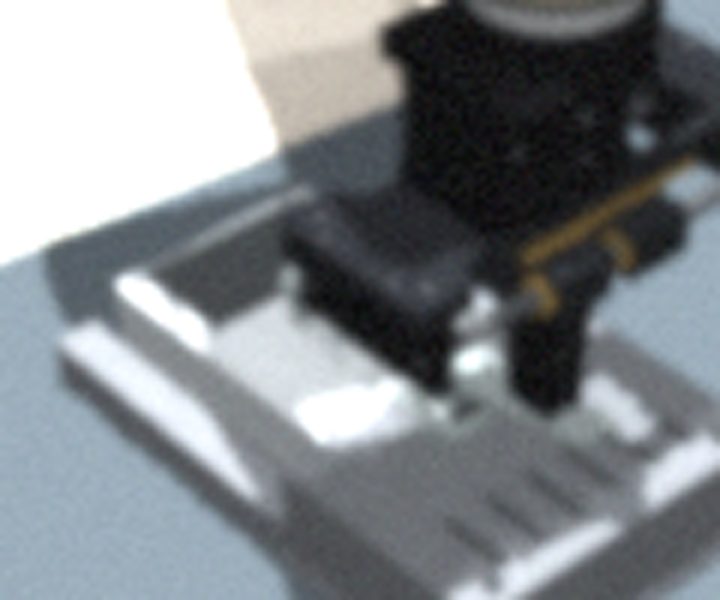

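Emit:
move_arm --pt "1 3 0 0 0" --pt "1 6 0 0 0" --pt "1 9 0 0 0" --pt "1 11 0 0 0" --pt "1 11 0 0 0"

```text
time: 12.77
position: [0.626, -0.037, 0.0965]
tool_rot: [-0.04, 0.706, 0.04, 0.706]
ft_force: [0.2, -0.2, -0.0]
grip_width: 0.0004
```

```bash
python3 go.py 52 0 93.5
```

```text
t 12.77 TCP dock [52.4 -0.  96.5] grip 0.4 F dock [ 0.1 -0.2 -0. ]
shift [ 3.   0.  -0.4] turn 0.0
tool x,y,z axes in dock [[-0.0, 0.0, -1.0], [-0.0, 1.0, 0.0], [1.0, 0.0, -0.0]] q [-0.24  0.72  1.54 -0.    0.88 -1.92]
```

Emit:
move_arm --pt "1 2 0 0 0" --pt "1 2 0 0 0" --pt "1 2 0 0 0"

```text
time: 13.02
position: [0.6263, -0.037, 0.095]
tool_rot: [-0.04, 0.706, 0.04, 0.706]
ft_force: [-0.7, 1.5, 0.3]
grip_width: 0.0003
```

Emit:
move_arm --pt "1 1 0 0 0" --pt "1 1 0 0 0" --pt "1 1 0 0 0"

```text
time: 13.27
position: [0.6264, -0.0371, 0.0941]
tool_rot: [-0.04, 0.706, 0.04, 0.706]
ft_force: [-0.5, 0.2, 0.7]
grip_width: 0.0004
```

Emit:
move_arm --pt "1 1 0 0 0" --pt "1 1 0 0 0" --pt "1 1 0 0 0"

```text
time: 13.52
position: [0.6265, -0.0371, 0.0936]
tool_rot: [-0.04, 0.706, 0.04, 0.706]
ft_force: [-0.7, 0.1, 2.9]
grip_width: 0.0001
```

Emit:
move_arm --pt "1 1 0 0 0" --pt "1 1 0 0 0" --pt "1 1 0 0 0"

```text
time: 13.77
position: [0.6266, -0.0371, 0.0933]
tool_rot: [-0.04, 0.706, 0.04, 0.706]
ft_force: [-3.0, -0.5, 8.5]
grip_width: 0.0004
```

Emit:
move_arm --pt "1 1 0 0 0" --pt "1 1 0 0 0" --pt "1 1 0 0 0"

```text
time: 14.02
position: [0.6266, -0.0371, 0.0931]
tool_rot: [-0.04, 0.706, 0.04, 0.706]
ft_force: [-2.6, 0.5, 11.8]
grip_width: -0.0001
```

The lever is against its hard stop: the tip is at z≈68 mm, which is the handle's flat height, and the force climbs steeply. Retreating to look.

Emit:
move_arm --pt "1 -15 0 0 0" --pt "1 -45 0 0 0" --pt "1 -80 0 0 0" --pt "1 -110 -30 0 0" --pt "1 -130 -70 0 0" --pt "1 -140 -110 0 0" --pt "1 -140 -150 0 0" --pt "1 -140 -150 0 0"

```text
time: 14.68
position: [0.645, -0.1947, 0.2326]
tool_rot: [-0.04, 0.704, 0.035, 0.708]
ft_force: [1.5, 0.2, 0.1]
grip_width: 0.0003
```

Emit:
move_arm --pt "1 0 30 0 0" --pt "1 0 70 0 0" --pt "1 0 110 0 0" --pt "1 0 150 0 0" --pt "1 0 190 0 0" --pt "1 0 230 0 0" --pt "1 0 270 0 0" --pt "1 0 310 0 0"

```text
time: 15.35
position: [0.6076, 0.1239, 0.2305]
tool_rot: [-0.04, 0.706, 0.04, 0.706]
ft_force: [-0.8, -1.0, -0.7]
grip_width: 0.0007
```

```bash
python3 go.py 52 0 95; python3 pic.py 13; python3 o1.py 0.5739 -0.0428 0.1118 1.78 -0.01 -83.7 13 "{'top':(.7,.4),'scene':(.66,.36)}" 13 clh
```

```text
t 15.35 TCP dock [ 52.1 161.9 230.5] grip 0.7 F dock [-0.9 -0.9 -0.7]
shift [ 135.5 -161.9   -0. ] turn 0.0
tool x,y,z axes in dock [[-0.0, 0.0, -1.0], [-0.0, 1.0, 0.0], [1.0, 0.0, -0.0]] q [ 0.02  0.54  1.46  0.    1.14 -1.66]
```

View pics/s13c.png

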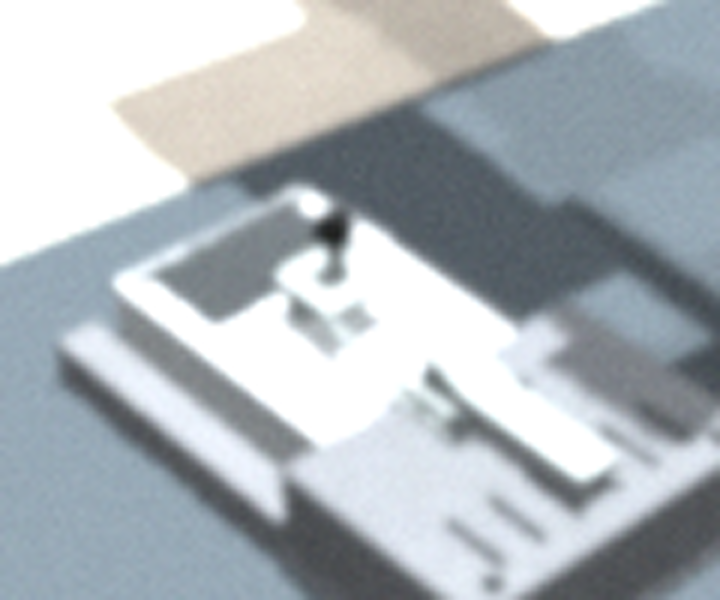

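View pics/ovs13.png

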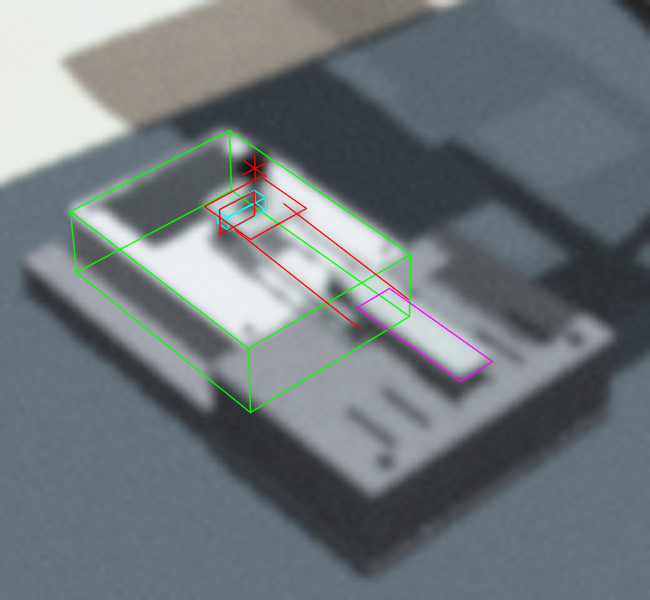

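View pics/top13.png

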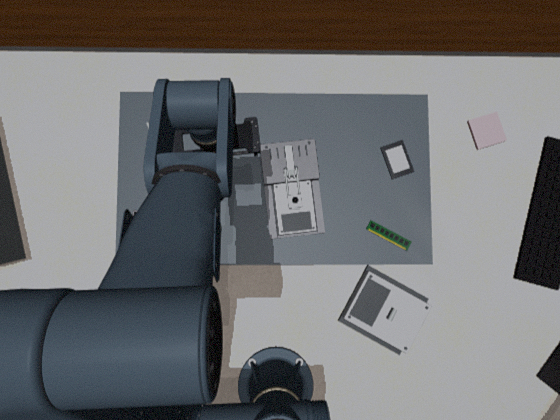

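Emit:
move_arm --pt "1 0 0 0 0" --pt "1 0 0 0 0" --pt "1 0 0 0 0" --pt "1 0 0 0 0"

```text
time: 15.78
position: [0.6088, 0.1203, 0.231]
tool_rot: [-0.039, 0.706, 0.039, 0.706]
ft_force: [0.4, -0.4, 0.2]
grip_width: 0.0006
```

Run:
```python
from rig import robot
o=robot.get_obs(); print(o["time"],o["joint_velocities"].round(3)); print(robot.hand_in())
```

```text
15.7833 [-0.002 -0.002 -0.001  0.004  0.002  0.002]
the job is handed in; nothing more can be done
None
```

The carrier is latched and the job is handed in at about 16 s; no verdict was reported.

**What I did:** I pinched the knob, lowered the claw behind the keeper bar and pulled towards the block. The bite showed as the pull rising from about 4 N to 11 N with the lever up at about c = 0.67. I then let go of the knob and swung the lever over with closed fingers, which took only 1–3 N. It met its stop at about 12 N, with the fingertips at z ≈ 68 mm, the flat-lever height.

**Last checks:**
- **Lever, claw and carrier:** with the arm clear, a model drawn over the scene picture at c = 1.78, claw level and carrier x ≈ -83.7 mm matched the lever, claw, knob and carrier to about a pixel (about 2 mm).
- **Bystanders:** the memory module and spare drive are where they were. The arm hid the screw tray and most of the screwdriver in the last top picture, but nothing went near them.
- **Not checked:** I could not measure the claw tension. A picture-shift check of the carrier's movement during the knob pull was inconclusive, so the hooking rests on the felt bite and the picture matches.

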